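# Third hand at the microscope camera jig

## Robot

A 6-joint arm with a two-finger parallel gripper is mounted at the origin on the work surface. World frame = base frame: x ahead of the robot, y to its left, z up, the work surface at z = 0. Lengths are in m, angles in degrees, forces in N, time in s.
With the tool pointing down it reaches from about 0.3 to 0.75 m from the base axis. Payload 8.5 kg.
Tool frame: the origin (TCP) lies at the very end of the fingers, on their centre line; the grasp point (between the pads) lies 19 mm behind it (env.hold_point_z is the distance from the TCP to the grasp point, in m); z points along the fingers, y is the line along which they close (so a half turn about z gives the same grasp; the last joint's range is limited). The gripper opens to 85 mm and grips with 20 to 120 N. Pads are 22 mm wide; open, the fingers measure 114 mm over their backs; the gripper's body (76 mm by 85 mm) begins 54 mm behind the grasp point. The pads swing forward as they close: fully open they stand 13 mm farther back than shut.
Start: joints at [-82.867, 21.807, 74.336, -0, 83.858, -12.336], TCP at [0.183, -0.519, 0.21] pointing down, gripper open.
Joint ranges: [-178.18, 178.18], [-50.72, 133.34], [12.68, 142.11], [-81.47, 261.47], [9.98, 163.14], [-165.26, 165.26]. Speed limits (degrees/s): [136.94, 136.94, 180, 180, 180, 180].

## Interface

Orientations are given as a 3x3 rotation matrix whose columns are the frame's x, y, z axes.
In Python, from rig import env, optics gives the robot as it stands.
- The arm moves only by the shell command python3 -m jog 'ROWS' [OPENING] [FORCE]. ROWS is JSON, a list of rows, each an object with "linear": the shift along the tool's x, y, z in units of 40 mm (1.0 is 40 mm), a list of three; "roll": the turn about the tool's z in units of 5 degrees (1.0 is 5 degrees). A call has 1 to 12 rows; each row shifts and turns the commanded pose from where the row before left it, along the tool's axes as they then stand; what a row does not reach is not made up. A row lasts 1/12 s, in which the tool goes at most 41.7 mm and 7.16 degrees, less where a joint would pass 70% of its speed; a pose out of reach is approached as far as the arm can. A call is refused whole if a number of a shift passes 1 or a number of a turn 1, either way. A call with a gripper value outside its range is refused whole. OPENING is the opening, from -1 (shut) to 1 (fully open), set as the call begins (- or left out, the last holds). The fingers move at their own pace and stop on an object; FORCE is the grip in N (left out, the last holds). Time passes only in rows, so rows that do not move let the fingers close. It gives the time, the measured TCP pose, the force, the opening and the grip force at its end, in the units of the state.
- env.observe(): the state, without advancing time (a new reading comes with each control period).
- optics.get_image(name): name is "scene" or "top" or "wrist"; returns the picture (384x512x3 uint8, red, green, blue); there is no depth.
- optics.calibration(name): a dict with "fov_y" (degrees; the focal length in pixels is half the picture's height over the tangent of half this angle, whatever the lens; pixels are square), "cx", "cy" (the principal point, pixels), "D" ([k1, k2, p1, p2, k3] as OpenCV has them; the pictures are not rectified), "T" (4x4, takes a point from camera to world coordinates). Camera axes: x right, y down, z forward; pixel columns grow to the right and rows downward; lengths in m; the calibration is good to about 2 mm. A picture is of the moment at which its call begins: read the wrist's pose just before it. calibration takes no time and is no camera call; for the wrist camera it gives the pose at the moment of the call.
- env.close_job(): hands the job in; it is judged then, once.
The state is a dict: "time_s": time; "q": joint angles; "qvel": joint speeds; "joint_efforts": joint torques, N m; "position": TCP position; "tool_rot": TCP orientation; "ft_force": force on the tool from outside, world axes, zero at the start; "wrist_torque": the same for the moment, N m; "grip_width": finger opening in m; "gripper_force": force on a finger pad.
Only numpy, scipy, OpenCV 4.12 (cv2) and the standard library are available. Lean on these libraries where they do the work, as an engineer would, in place of code of your own. Each camera call takes 0.05 s, during which the arm holds its last target. There are 200 camera calls.

## Task

Put the microscope camera on the bed of the metal jig, between its two guide rails with the lens end towards the open end of the jig, and push its flat back squarely against the sprung stop plate until the stop is pushed in about half of its travel (about 10 newtons), never driving the stop to the end of its travel. Finish while still holding the camera there with that steady push, so that a colleague can tighten the mounting screws. Leave the other things on the bench where they are.

Things in the scene. Friction and masses are not known exactly. Their poses are not given: they have to be found in the camera images.
- camera: Loose microscope camera, about 0.4 kg: cream box 70 (x) x 44 (y) mm, from 8 to 60 mm height, on an aluminium foot 70 x 60 x 8 mm. Black lens mount, 32 mm across, sticks out 12 mm from its -x face at 34 mm height; +x is the flat back (box and foot flush). Origin: centre of the foot's underside, z up. Grip across the 44 mm sides (along y) above the foot, with about 50 N.
- camera_back (a point): Point on the camera's flat back, at +35 mm x and 25 mm height in the camera's frame; axes as the camera's.
- jig: Jig fixed to the bench. Base plate 220 (x) x 130 (y) x 15 mm; its top is the bed. Two rails along x on the bed, 10 wide, 10 high, x = -100 to 25 mm, inner faces at y = -35 and 35 (5 mm clear each side of the camera's foot). Back block x = 67 to 93, 84 wide, top 60 above the bench, carries the sprung stop; the -x end is open. Origin: centre of the underside; x points to the stop, z up.
- stop_face (a point): Centre of the sprung stop plate's front face (a steel plate 68 mm wide, 12 mm thick, 17 to 63 mm above the bench), which moves with it; at x = 30 mm, y = 0, 40 mm height in the jig's frame when not pushed; axes as the jig's, x into the stop.
- stop (a joint): Travel of the sprung stop plate, in m: 0 at rest, grows to 0.020 (end of travel) as it is pushed along the jig's +x. Its spring pushes back 1 N per mm: 10 mm is 10 N.
- objective_tube: Grey plastic objective canister, 42 mm across, 52 mm high, standing on the bench; not part of the work. Origin: centre of the underside.
- dropper: Small blue dropper bottle, 30 mm across, 85 mm high, standing; not part of the work. Origin: centre of the underside.
- mouse: Dark computer mouse 95 x 56 x 30 mm; not part of the work. Origin: centre of the underside.
Not all that is in view belongs to the job. Of the things like the camera, leave any that is brown, orange or purple; of the rest the smaller one is meant.

How it is judged (in metres and radians):
At the end, for the whole second after the job is handed in: Camera on the bed (underside 12-19 mm up), within 9 mm of the centre line, upright within 4 deg, square within 5 deg, its back on the stop plate (points within 12 mm in plan), pressing it with 6-14 N (stop in 6-14 mm), at rest, with the fingers still on it (z of camera in the frame of jig between 0.012 and 0.019 m and y of camera in the frame of jig between -0.009 and 0.009 m and angle between camera's own z axis and vertical below 0.07 rad and angle between the x axis of camera and the x axis of jig, either way round below 0.09 rad and contact force between camera and stop between 6 and 14 N and value of joint stop between 0.006 and 0.014 m and contact force between the fingers and camera above 3 N and horizontal distance between camera_back and stop_face below 0.012 m and linear speed of camera below 0.01 m/s); the arm keeps its last pose, push and grip.
It fails at once if the sprung stop is driven to the end of its travel (value of joint stop above 0.019 m).
It fails at once if the objective tube is moved from its place (distance of objective_tube from where it was at the start of the episode above 0.02 m).
It fails at once if the dropper is moved from its place (distance of dropper from where it was at the start of the episode above 0.02 m).
It fails at once if the mouse is moved from its place (distance of mouse from where it was at the start of the episode above 0.02 m).
It also fails if it takes over 38 s, if anything falls off the work surface, if the arm or the gripper's body presses on something with over 40 N, if the wrist force passes 120 N, or if a joint passes its speed limit or range.

## Working session

There is one attempt and no reset: what is moved stays moved. The work goes in short steps, Python scripts to look and compute and a shell command to move; the robot and the scene stay as the last step left them, time stands still between calls to the robot, and variables do not carry over. Pictures are saved under pics/ and viewed, at most 10 in all, crops included, and the job is handed in when it is done.

```bash
mkdir -p pics; ls
cat > h.py <<'E'
import numpy as np, cv2
from rig import env, optics
def K(c):
    f=192/np.tan(np.radians(c['fov_y'])/2)
    return np.array([[f,0,c['cx']],[0,f,c['cy']],[0,0,1.]])
def ray(c,px):
    u=cv2.undistortPoints(np.array(px,float).reshape(-1,1,2),K(c),np.array(c['D'],float)).reshape(-1,2)
    T=np.array(c['T']); d=np.c_[u,np.ones(len(u))]@T[:3,:3].T
    return T[:3,3],d
def plane(c,px,z):
    o,d=ray(c,px); return o+d*((z-o[2])/d[:,2])[:,None]
def proj(c,P):
    T=np.linalg.inv(np.array(c['T'])); r,_=cv2.Rodrigues(T[:3,:3])
    return cv2.projectPoints(np.array(P,float).reshape(-1,3),r,T[:3,3],K(c),np.array(c['D'],float))[0].reshape(-1,2)
def save(n,im): cv2.imwrite(f'pics/{n}.png',im[...,::-1])
E
python3 - <<'E'
from h import *
a=optics.get_image('top');b=optics.get_image('scene')
np.save('top.npy',a);np.save('scene.npy',b)
save('top0',cv2.resize(a,(800,600)));save('scene0',cv2.resize(b,(800,600)))
for n in('top','scene'):
    c=optics.calibration(n);print(n,np.round(np.array(c['T']),3).tolist(),c['fov_y'],c['cx'],c['cy'],c['D'])
s=env.observe();print(s['time_s'],np.round(s['tool_rot'],3).tolist(),s['grip_width'],env.hold_point_z)
E
```

```text
pics
top [[-0.025, -0.994, 0.107, 0.426], [-1.0, 0.024, -0.01, -0.071], [0.007, -0.107, -0.994, 0.968], [0.0, 0.0, 0.0, 1.0]] 52.31038175190311 258.4463453136151 188.2284007048656 [-0.12019885  0.          0.          0.          0.        ]
scene [[-0.017, 0.83, -0.558, 0.992], [1.0, 0.009, -0.017, -0.051], [-0.009, -0.558, -0.83, 0.752], [0.0, 0.0, 0.0, 1.0]] 55.83936132708587 256.7533558614928 193.73351246773436 [-0.03696614  0.          0.          0.          0.        ]
0.1 [[0.943, 0.333, -0.0], [0.333, -0.943, 0.001], [0.0, -0.001, -1.0]] 0.08523375029340832 0.0187
```

View pics/top0.png

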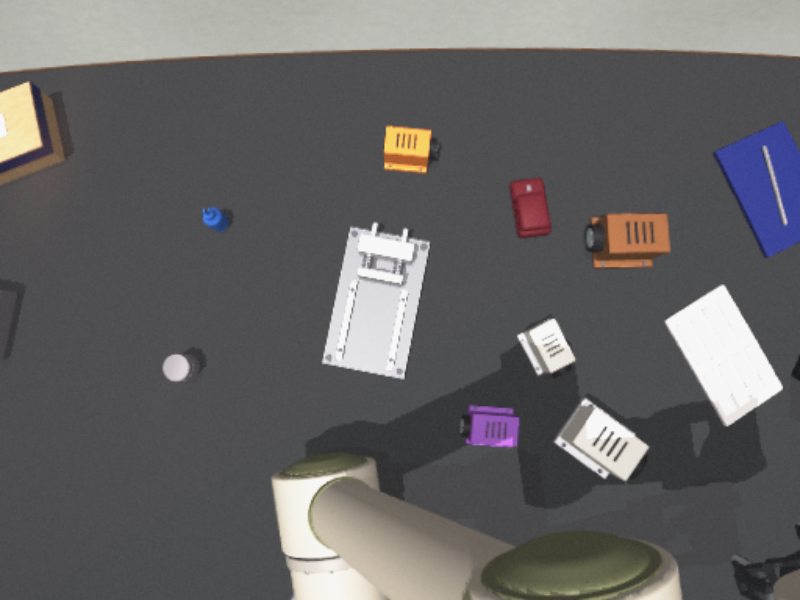

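View pics/scene0.png

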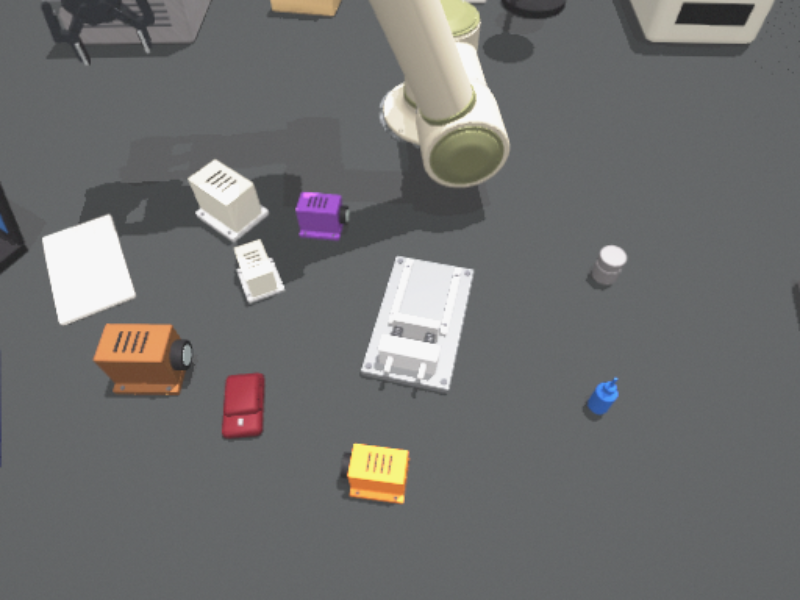

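Candidates for the camera, as pixels in the 800x600 top view: small cream (547,347), large cream (602,440), purple (490,428), orange (408,149) and brown-orange (630,240). The coloured ones are excluded, and of the two cream ones I choose the smaller at (547,347). The jig is at (378,303) with its stop at the far (+x world) end. The dropper is at (213,217), the tube at (177,367) and the red mouse-like thing at (530,207).

Run:
```python
from h import *
a=np.load('top.npy');b=np.load('scene.npy')
# top crop: cx 350,222 ; scene crop: 166,172
A=cv2.resize(a[190:250,315:391],None,fx=5,fy=5,interpolation=cv2.INTER_CUBIC)
B=cv2.resize(b[140:200,135:211],None,fx=5,fy=5,interpolation=cv2.INTER_CUBIC)
C=cv2.resize(a[138:246,200:284],None,fx=2.77,fy=2.77,interpolation=cv2.INTER_CUBIC)
C=C[:300]
D=cv2.resize(b[158:252,225:310],None,fx=3.19,fy=3.19,interpolation=cv2.INTER_CUBIC)[:300]
w=380
pad=lambda x:cv2.copyMakeBorder(x,0,300-x.shape[0],0,w-x.shape[1],cv2.BORDER_CONSTANT)
save('crop1',np.vstack([np.hstack([pad(A),pad(B)]),np.hstack([pad(C),pad(D)])]))
```

```text
(no output)
```

View pics/crop1.png

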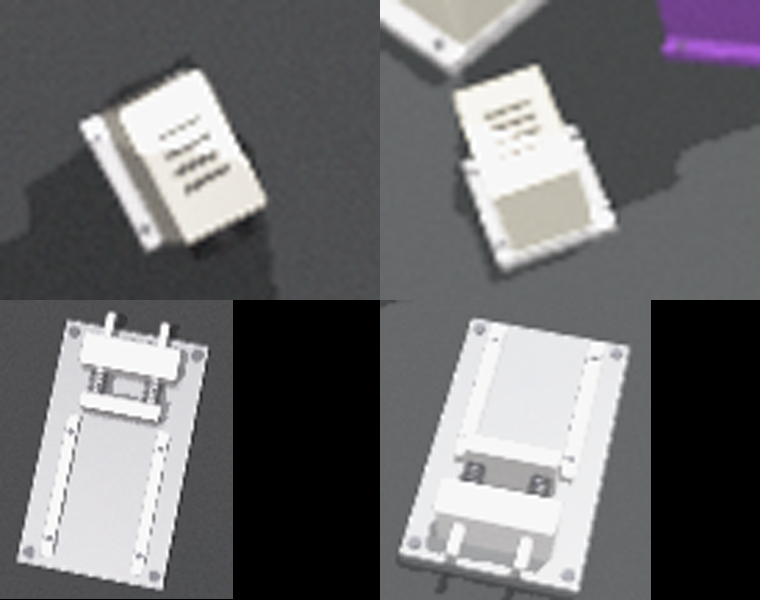

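The crop shows the small cream camera: slatted top with corners near (121,105), (200,70), (267,200), (190,243) in crop A. A flat face points to the far side and no lens is visible there, so the lens should be on the robot side. The jig is open towards the robot, with the stop plate and springs at the far end.

Run:
```python
from h import *
c=optics.calibration('top'); cs=optics.calibration('scene')
A=np.array([[121,105],[200,70],[267,200],[190,243]],float)
pa=(A+.5)/5-.5+[315,190]
P=plane(c,pa,.06);print('cam top',np.round(P,4).tolist(),[round(np.linalg.norm(P[i]-P[i-1]),4) for i in range(4)],P.mean(0))
# scene: top corners
B=np.array([[455-380,97],[538-380,66],[575-380,145],[480-380,165]],float)
Q=plane(cs,(B+.5)/5-.5+[135,140],.06);print('scene',np.round(Q,4).tolist(),Q.mean(0))
F=np.array([[505-380,270],[617-380,230]],float)
Q=plane(cs,(F+.5)/5-.5+[135,140],.0);print('foot back edge',np.round(Q,4).tolist(),np.linalg.norm(Q[0]-Q[1]))
# jig
a=np.load('top.npy');g=cv2.cvtColor(a,cv2.COLOR_RGB2GRAY)
m=np.zeros_like(g);m[138:246,200:280]=(g[138:246,200:280]>105)*255
m=cv2.morphologyEx(m,cv2.MORPH_OPEN,np.ones((9,9)))
n=max(cv2.findContours(m,0,2)[0],key=cv2.contourArea)
J=plane(c,n.reshape(-1,2),.015)
r=cv2.minAreaRect((J[:,:2]*1000).astype(np.float32));print('jig rect',r,cv2.boxPoints(r).tolist())
Cc=np.array([[67,20],[208,47],[162,288],[18,260]],float)
P=plane(c,(Cc+.5)/2.77-.5+[200,138],.015);print(np.round(P,4).tolist(),[round(np.linalg.norm(P[i]-P[i-1]),4) for i in range(4)],P.mean(0))
D=np.array([[471-380,18],[629-380,47],[580-380,278],[400-380,252]],float)
P=plane(cs,(D+.5)/3.19-.5+[225,158],.015);print(np.round(P,4).tolist(),[round(np.linalg.norm(P[i]-P[i-1]),4) for i in range(4)],P.mean(0))
```

```text
cam top [[0.4666, -0.2666, 0.06], [0.482, -0.3049, 0.06], [0.4202, -0.334, 0.06], [0.4013, -0.2965, 0.06]] [np.float64(0.0717), np.float64(0.0413), np.float64(0.0683), np.float64(0.042)] [ 0.44249965 -0.30049917  0.06      ]
scene [[0.4254, -0.3327, 0.06], [0.4051, -0.2943, 0.06], [0.4549, -0.2683, 0.06], [0.4675, -0.3126, 0.06]] [ 0.43824375 -0.30198183  0.06      ]
foot back edge [[0.4882, -0.311, 0.0], [0.463, -0.2575, 0.0]] 0.059072880485033355
jig rect ((518.8465576171875, -36.536903381347656), (130.38983154296875, 222.2938232421875), 77.4742660522461) [[396.20574951171875, -76.07476043701172], [613.2086791992188, -124.2854232788086], [641.4873657226562, 3.0009536743164062], [424.48443603515625, 51.21161651611328]]
[[0.6389, 0.0028, 0.015], [0.6112, -0.123, 0.015], [0.3984, -0.0766, 0.015], [0.4257, 0.0491, 0.015]] [np.float64(0.2182), np.float64(0.1288), np.float64(0.2178), np.float64(0.1286)] [ 0.51854304 -0.03690079  0.015     ]
[[0.4007, -0.0771, 0.015], [0.429, 0.05, 0.015], [0.6329, 0.0048, 0.015], [0.6142, -0.1228, 0.015]] [np.float64(0.2183), np.float64(0.1302), np.float64(0.2089), np.float64(0.129)] [ 0.51918318 -0.03629431  0.015     ]
```

```bash
python3 -m jog '[{"linear":[0.66,-0.25,0],"roll":0},{"linear":[0.66,-0.25,0],"roll":0},{"linear":[0.66,-0.25,0],"roll":0},{"linear":[0.66,-0.25,0],"roll":0},{"linear":[0.66,-0.25,0],"roll":0},{"linear":[0.66,-0.25,0],"roll":0},{"linear":[0.66,-0.25,0],"roll":0},{"linear":[0.66,-0.25,0],"roll":0},{"linear":[0.66,-0.25,0],"roll":0},{"linear":[0.66,-0.25,0],"roll":0},{"linear":[0.66,-0.25,0],"roll":0},{"linear":[0.66,-0.25,0],"roll":-0.5}]' 1 50
python3 -m jog '[{"linear":[0,0,0],"roll":-0.6},{"linear":[0,0,0],"roll":0},{"linear":[0,0,0],"roll":0}]'
python3 - <<'E'
from h import *
c=optics.calibration('wrist');a=optics.get_image('wrist');np.save('w1.npy',a)
np.save('w1T.npy',np.array(c['T']))
print(np.round(np.array(c['T']),3).tolist(),c['fov_y'])
save('w1',cv2.resize(a,(800,600)))
E
```

```text
time_s: 1.1
position: [0.4428, -0.2986, 0.21]
tool_rot: [[0.927, 0.374, -0.0], [0.374, -0.927, 0.0], [-0.0, -0.001, -1.0]]
ft_force: [-0.0, -0.3, 0.2]
grip_width: 0.0852
gripper_force: 0.0
time_s: 1.35
position: [0.4419, -0.2997, 0.2099]
tool_rot: [[0.907, 0.421, -0.001], [0.421, -0.907, 0.0], [-0.0, -0.001, -1.0]]
ft_force: [-0.3, -0.8, -0.2]
grip_width: 0.0854
gripper_force: 0.0
[[0.421, -0.876, -0.236, 0.501], [-0.907, -0.406, -0.109, -0.273], [-0.0, 0.26, -0.966, 0.373], [0.0, 0.0, 0.0, 1.0]] 63.80909620754091
```

View pics/w1.png

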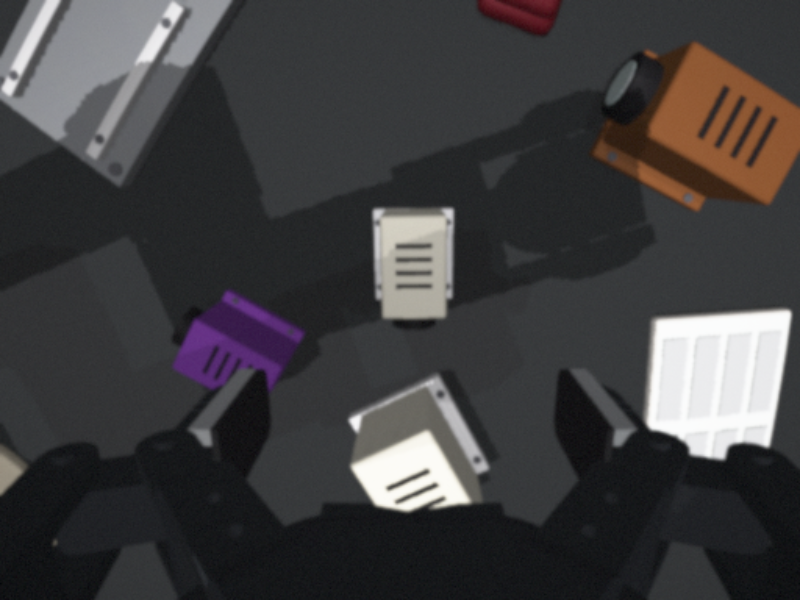

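The wrist view shows the small cream camera square in view: top corners (383,216), (446,216), (447,318), (382,319), with the black lens at (413,323) on the robot side. The large cream one is at (420,440).

Run:
```python
from h import *
c=optics.calibration('wrist');s=env.observe();R=np.array(s['tool_rot']);p=np.array(s['position'])
f=lambda L,z:plane(c,(np.array(L,float)+.5)*.64-.5,z)
def show(n,P):
    t=(P-p)@R; print(n,np.round(P.mean(0),4),'tool',np.round(t*1000,1).tolist())
P=f([[383,216],[446,216],[447,318],[382,319]],.06);show('top',P)
show('top c',P.mean(0)[None])
show('foot back',f([[373,208],[454,208]],.008))
show('big top near edge',f([[350,465],[430,432]],.09)); show('big foot',f([[350,418],[438,376],[488,468]],.01))
show('purple',f([[230,291],[303,335]],.0))
```

```text
top [ 0.4428 -0.3016  0.06  ] tool [[35.2, -18.4, 150.0], [35.2, 22.3, 150.0], [-33.8, 24.1, 150.0], [-34.5, -20.2, 150.0]]
top c [ 0.4428 -0.3016  0.06  ] tool [[0.5, 2.0, 150.0]]
foot back [ 0.475  -0.2861  0.008 ] tool [[36.3, -28.9, 202.0], [36.2, 31.9, 202.0]]
big top near edge [ 0.3296 -0.3355  0.09  ] tool [[-129.3, -42.0, 120.1], [-103.6, 12.2, 120.0]]
big foot [ 0.3182 -0.3705  0.01  ] tool [[-137.9, -52.0, 200.1], [-99.3, 21.6, 200.0], [-187.3, 66.8, 200.0]]
purple [ 0.3477 -0.2132  0.    ] tool [[-29.9, -147.0, 210.1], [-67.4, -89.5, 210.1]]
```

```bash
python3 -m jog '[{"linear":[0.01,0.05,0.6],"roll":0},{"linear":[0,0,0.7],"roll":0},{"linear":[0,0,0.7],"roll":0},{"linear":[0,0,0.7],"roll":0},{"linear":[0,0,0.7],"roll":0},{"linear":[0,0,0.6],"roll":0},{"linear":[0,0,0.4],"roll":0},{"linear":[0,0,0.25],"roll":0},{"linear":[0,0,0.1],"roll":0},{"linear":[0,0,0],"roll":0},{"linear":[0,0,0],"roll":0}]' 1 50
python3 -m jog '[{"linear":[0,0,0],"roll":0},{"linear":[0,0,0],"roll":0},{"linear":[0,0,0],"roll":0},{"linear":[0,0,0],"roll":0},{"linear":[0,0,0],"roll":0},{"linear":[0,0,0],"roll":0},{"linear":[0,0,0],"roll":0},{"linear":[0,0,0],"roll":0},{"linear":[0,0,0],"roll":0},{"linear":[0,0,0],"roll":0},{"linear":[0,0,0],"roll":0},{"linear":[0,0,0],"roll":0}]' -1 50
```

```text
time_s: 2.32
position: [0.4434, -0.3021, 0.021]
tool_rot: [[0.907, 0.421, 0.001], [0.421, -0.907, -0.001], [0.0, 0.001, -1.0]]
ft_force: [0.5, -0.3, 0.8]
grip_width: 0.0856
gripper_force: 0.0
time_s: 3.32
position: [0.4433, -0.3014, 0.021]
tool_rot: [[0.907, 0.422, 0.0], [0.422, -0.907, -0.0], [0.0, 0.001, -1.0]]
ft_force: [-1.1, 1.5, 5.2]
grip_width: 0.0429
gripper_force: 52.0
```

```bash
python3 -m jog '[{"linear":[0,0,-0.4],"roll":0},{"linear":[0,0,-0.6],"roll":0},{"linear":[0,0,-0.6],"roll":0},{"linear":[0,0,-0.4],"roll":0},{"linear":[0.2,-0.3,0],"roll":0},{"linear":[0.5,-0.75,0],"roll":0},{"linear":[0.5,-0.75,0],"roll":0},{"linear":[0.5,-0.75,0],"roll":0},{"linear":[0.5,-0.75,0],"roll":0},{"linear":[0.5,-0.75,0],"roll":0},{"linear":[0.5,-0.75,0],"roll":0},{"linear":[0.5,-0.75,0],"roll":0}]'
python3 -m jog '[{"linear":[0.1,-0.2,0],"roll":0},{"linear":[0,0,0],"roll":0.9},{"linear":[0,0,0],"roll":1},{"linear":[0,0,0],"roll":1},{"linear":[0,0,0],"roll":1},{"linear":[0,0,0],"roll":1},{"linear":[0,0,0],"roll":1},{"linear":[0,0,0],"roll":1},{"linear":[0,0,0],"roll":0.6},{"linear":[0,0,0],"roll":0},{"linear":[0,0,0],"roll":0},{"linear":[0,0,0],"roll":0}]'
python3 - <<'E'
from h import *
c=optics.calibration('wrist');a=optics.get_image('wrist');np.save('w2.npy',a)
save('w2',cv2.resize(a,(800,600)))
s=env.observe();R=np.array(s['tool_rot']);p=np.array(s['position'])
J=np.array([[.9763,.2164,0],[-.2164,.9763,0],[0,0,1]])
print('TCP in jig',(p-[.519,-.0365,0])@J,'yaw',np.degrees(np.arctan2(R[1,0],R[0,0])),s['grip_width'],s['gripper_force'],s['ft_force'])
E
```

```text
time_s: 4.32
position: [0.4826, -0.0351, 0.0992]
tool_rot: [[0.907, 0.422, -0.002], [0.422, -0.907, 0.001], [-0.002, -0.002, -1.0]]
ft_force: [1.1, 0.4, -4.3]
grip_width: 0.0429
gripper_force: 53.3
time_s: 5.32
position: [0.4835, -0.0285, 0.0998]
tool_rot: [[0.977, -0.215, -0.001], [-0.215, -0.977, 0.0], [-0.001, -0.0, -1.0]]
ft_force: [0.2, 0.7, -4.0]
grip_width: 0.0428
gripper_force: 53.5
TCP in jig [-3.62780365e-02  8.74413350e-05  9.98905900e-02] yaw -12.444878346045552 0.04280966941064685 53.47760617733002 [ 0.16637329 -1.08807248 -5.48107048]
```

View pics/w2.png

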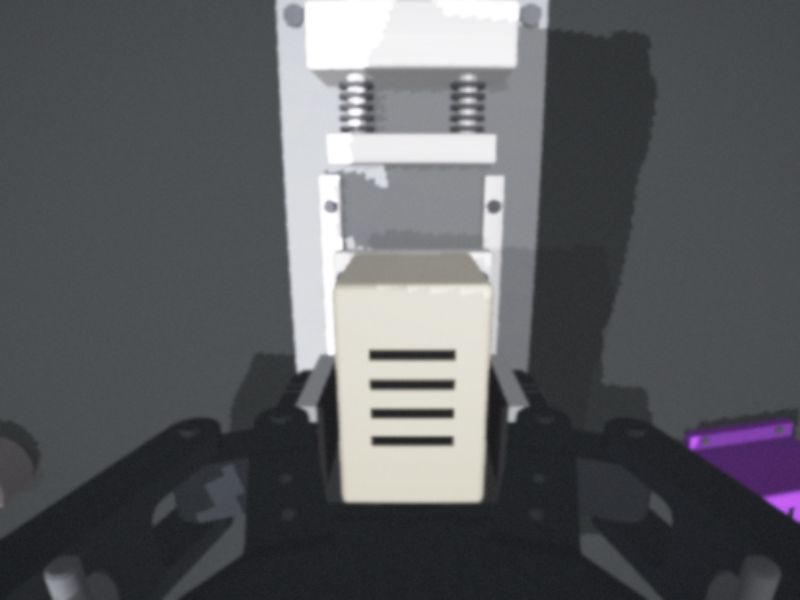

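The wrist view shows the camera held square over the bed: top back edge (337,285)-(491,285), rail ends at (342,178) and (485,178), stop plate front edge at row 162, from column 328 to 497.

Run:
```python
from h import *
c=optics.calibration('wrist');s=env.observe();R=np.array(s['tool_rot']);p=np.array(s['position'])
f=lambda L,z:plane(c,(np.array(L,float)+.5)*.64-.5,z)
def show(n,L,z):
    P=f(L,z);t=(P-p)@R*1000; print(n,np.round(t[:,:2],1).tolist(),'mid',np.round(t.mean(0)[:2],1),'len',round(np.linalg.norm(t[0]-t[-1]),1))
b=p[2]-.021; print(b)
show('cam top back',[[337,285],[491,285]],b+.06)
show('cam top front',[[342,502],[485,502]],b+.06)
show('foot back',[[336,252],[490,252]],b+.008)
show('plate',[[328,162],[497,162]],.063)
show('rails inner end',[[342,177],[485,177]],.025)
show('rails lower inner',[[333,350],[497,350]],.025)
show('base edges hi',[[286,170],[538,170]],.015)
```

```text
0.07889059000767827
cam top back [[35.2, -19.3], [35.2, 21.6]] mid [35.2  1.1] len 40.9
cam top front [[-33.4, -21.0], [-33.4, 23.0]] mid [-33.4   1. ] len 44.0
foot back [[35.3, -27.6], [35.2, 29.5]] mid [35.3  1. ] len 57.1
plate [[68.0, -33.3], [68.0, 34.9]] mid [68.   0.8] len 68.2
rails inner end [[61.4, -33.2], [61.4, 35.9]] mid [61.4  1.3] len 69.1
rails lower inner [[-27.6, -41.3], [-27.6, 45.5]] mid [-27.6   2.1] len 86.8
base edges hi [[65.0, -62.8], [64.9, 64.0]] mid [65.   0.6] len 126.9
```

```bash
python3 -m jog '[{"linear":[0,0,0.2],"roll":0},{"linear":[0,0,0.3],"roll":0},{"linear":[0,0,0.3],"roll":0},{"linear":[0,0,0.3],"roll":0},{"linear":[0,0,0.2],"roll":0},{"linear":[0,0,0.15],"roll":0},{"linear":[0,0,0.05],"roll":0},{"linear":[0,0,0],"roll":0},{"linear":[0,0,0],"roll":0}]'
python3 -m jog '[{"linear":[0,0,0.025],"roll":0},{"linear":[0,0,0.025],"roll":0},{"linear":[0,0,0],"roll":0},{"linear":[0,0,0],"roll":0}]'
python3 -m jog '[{"linear":[0,0,0.025],"roll":0},{"linear":[0,0,0],"roll":0},{"linear":[0,0,0],"roll":0}]'
```

```text
time_s: 6.12
position: [0.4842, -0.0289, 0.0405]
tool_rot: [[0.976, -0.217, 0.001], [-0.217, -0.976, -0.0], [0.001, 0.0, -1.0]]
ft_force: [-0.8, -0.4, -4.3]
grip_width: 0.0428
gripper_force: 53.4
time_s: 6.45
position: [0.484, -0.0288, 0.0384]
tool_rot: [[0.976, -0.217, 0.0], [-0.217, -0.976, -0.0], [0.0, 0.0, -1.0]]
ft_force: [0.4, 0.6, -5.3]
grip_width: 0.0431
gripper_force: 53.4
time_s: 6.7
position: [0.4839, -0.0288, 0.0372]
tool_rot: [[0.976, -0.217, -0.0], [-0.217, -0.976, 0.0], [-0.0, -0.0, -1.0]]
ft_force: [0.6, -0.1, -5.0]
grip_width: 0.0426
gripper_force: 53.4
```

```bash
python3 -m jog '[{"linear":[0,0,0.02],"roll":0},{"linear":[0,0,0],"roll":0},{"linear":[0,0,0],"roll":0}]' | egrep 'posi|ft_'
python3 -m jog '[{"linear":[0,0,0.015],"roll":0},{"linear":[0,0,0],"roll":0},{"linear":[0,0,0],"roll":0}]'| egrep 'posi|ft_'
```

```text
position: [0.4839, -0.0288, 0.0364]
ft_force: [0.1, 0.9, -5.5]
position: [0.484, -0.0288, 0.036]
ft_force: [0.4, 0.2, -1.8]
```

```bash
python3 -m jog '[{"linear":[0.1,0,0],"roll":0},{"linear":[0.15,0,0],"roll":0},{"linear":[0.15,0,0],"roll":0},{"linear":[0.15,0,0],"roll":0},{"linear":[0.1,0,0],"roll":0},{"linear":[0.05,0,0],"roll":0},{"linear":[0,0,0],"roll":0},{"linear":[0,0,0],"roll":0}]' | egrep 'posi|ft_'
python3 -m jog '[{"linear":[0.05,0,0],"roll":0},{"linear":[0,0,0],"roll":0},{"linear":[0,0,0],"roll":0}]'| egrep 'posi|ft_'
python3 -m jog '[{"linear":[0.05,0,0],"roll":0},{"linear":[0,0,0],"roll":0},{"linear":[0,0,0],"roll":0}]'| egrep 'posi|ft_|rot'
```

```text
position: [0.5117, -0.035, 0.036]
ft_force: [-1.5, 1.5, 2.9]
position: [0.5128, -0.0352, 0.036]
ft_force: [-5.8, 0.9, 5.3]
position: [0.5148, -0.0356, 0.036]
tool_rot: [[0.976, -0.217, -0.001], [-0.217, -0.976, 0.0], [-0.001, -0.0, -1.0]]
ft_force: [-4.5, 1.2, 5.9]
```

```bash
python3 -m jog '[{"linear":[0,0,-0.01],"roll":0},{"linear":[0,0,0],"roll":0},{"linear":[0,0,0],"roll":0}]' | egrep 'posi|ft_'
python3 -m jog '[{"linear":[0.05,0,0],"roll":0},{"linear":[0,0,0],"roll":0},{"linear":[0,0,0],"roll":0}]'| egrep 'posi|ft_'
python3 -m jog '[{"linear":[0.05,0,0],"roll":0},{"linear":[0,0,0],"roll":0},{"linear":[0,0,0],"roll":0}]'| egrep 'posi|ft_|rot'
```

```text
position: [0.5151, -0.0357, 0.036]
ft_force: [-1.5, 0.8, -0.8]
position: [0.5167, -0.0361, 0.036]
ft_force: [-2.9, 1.0, -0.8]
position: [0.5183, -0.0364, 0.036]
tool_rot: [[0.976, -0.217, -0.002], [-0.217, -0.976, 0.0], [-0.002, 0.0, -1.0]]
ft_force: [-6.1, 2.0, 0.7]
```

```bash
python3 -m jog '[{"linear":[0.05,0,0],"roll":0},{"linear":[0.05,0,0],"roll":0},{"linear":[0,0,0],"roll":0},{"linear":[0,0,0],"roll":0}]'| egrep 'posi|ft_'
python3 - <<'E'
from h import *
for i in range(3):
    a=optics.get_image('wrist')
    s=env.observe();R=np.array(s['tool_rot']);p=np.array(s['position'])
    print(np.round(np.array(s['ft_force'])@R,1),p.round(4))
save('w3',cv2.resize(a,(800,600)))
E
```

```text
position: [0.5213, -0.0371, 0.036]
ft_force: [-10.4, 1.0, 4.2]
[-10.8   0.9  -4.1] [ 0.5213 -0.0371  0.036 ]
[-9.6  0.6 -3.9] [ 0.5213 -0.0371  0.036 ]
[-10.6   0.4  -4.1] [ 0.5213 -0.037   0.036 ]
```

View pics/w3.png

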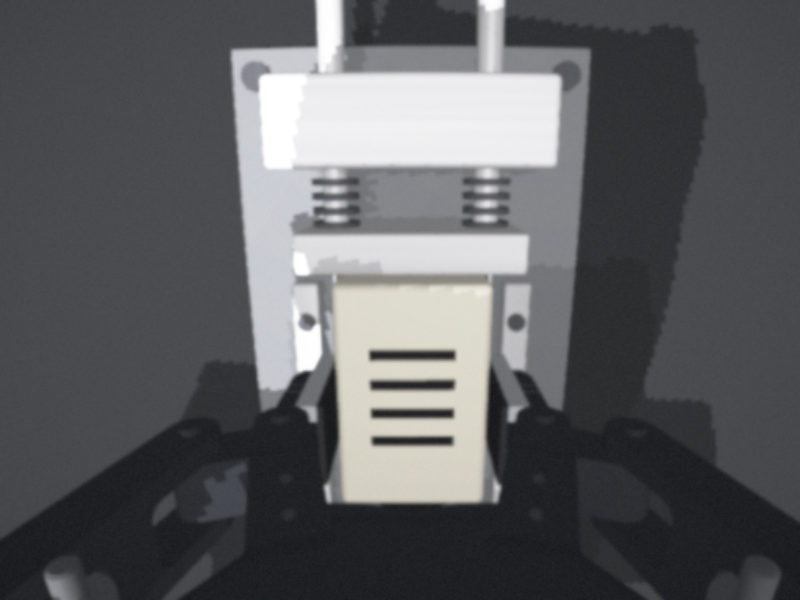

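The view shows the camera's back on the plate (plate front edge at row 273, back edge 235; block front edge 167) with the springs shortened. I'll measure the travel.

Run:
```python
from h import *
c=optics.calibration('wrist');s=env.observe();R=np.array(s['tool_rot']);p=np.array(s['position'])
g=lambda L,z,o:((plane(c,(np.array(L,float)+.5)*.64-.5,z)-p)@R*1000).round(1)[:,:2].tolist()
print('plate front,back',g([[410,273],[410,235]],.063,0),'ends',g([[293,273],[528,273]],.063,0))
print('block front',g([[410,167]],.060,0),'back',g([[410,73]],.06,0),'cam back top',g([[333,285],[491,285]],.075,0))
print('rail ends',g([[310,284],[517,284],[320,284],[506,284]],.025,0))
# check on w2 at its own pose: shift calib to w2 TCP
a=np.load('w2.npy').astype(int).mean(2);b=cv2.imread('pics/w3.png').mean(2)
c2=dict(c);T=np.array(c['T']).copy();T[:3,3]+=np.array([.4835,-.0285,.0998])-p;c2['T']=T
h=lambda L,z:((plane(c2,(np.array(L,float)+.5)*.64-.5,z)-[.4835,-.0285,.0998])@R*1000).round(1)[:,:2].tolist()
print('w2 plate front,back',h([[410,162],[410,135]],.063),'block front',h([[410,68]],.06))
```

```text
plate front,back [[35.9, 0.0], [46.9, 0.0]] ends [[36.0, -33.9], [35.9, 34.3]]
block front [[65.7, 0.1]] back [[90.6, 0.1]] cam back top [[35.3, -20.4], [35.2, 21.6]]
rail ends [[23.6, -37.5], [23.6, 39.8], [23.6, -33.7], [23.6, 35.7]]
w2 plate front,back [[67.9, -0.2], [78.4, -0.2]] block front [[104.2, -0.1]]
```

```bash
python3 -m jog '[{"linear":[0,0,-0.01],"roll":0},{"linear":[0.04,0,0],"roll":0},{"linear":[0.04,0,0],"roll":0},{"linear":[0,0,0],"roll":0},{"linear":[0,0,0],"roll":0},{"linear":[0,0,0],"roll":0},{"linear":[0,0,0],"roll":0}]'| egrep 'posi|ft_'
python3 - <<'E'
from h import *
for i in range(4):
    a=optics.get_image('wrist')
    s=env.observe();R=np.array(s['tool_rot']);p=np.array(s['position'])
    print(np.round(np.array(s['ft_force'])@R,1),p.round(4),s['gripper_force'])
np.save('w4.npy',a)
save('w4',cv2.resize(a[20:340,100:420],(600,600)))
print(R.round(4).tolist())
E
```

```text
position: [0.5237, -0.0376, 0.0361]
ft_force: [-12.0, 1.7, 2.3]
[-11.6   1.7  -3.3] [ 0.5237 -0.0375  0.0361] 54.53431785106659
[-11.4   0.7  -3.7] [ 0.5237 -0.0376  0.0361] 54.53306794166565
[-11.4   0.8  -3.7] [ 0.5237 -0.0376  0.0361] 54.53292489051819
[-12.2   0.8  -3.6] [ 0.5237 -0.0376  0.0361] 54.533246755599976
[[0.9762, -0.2166, -0.0056], [-0.2166, -0.9763, 0.0012], [-0.0058, 0.0001, -1.0]]
```

View pics/w4.png

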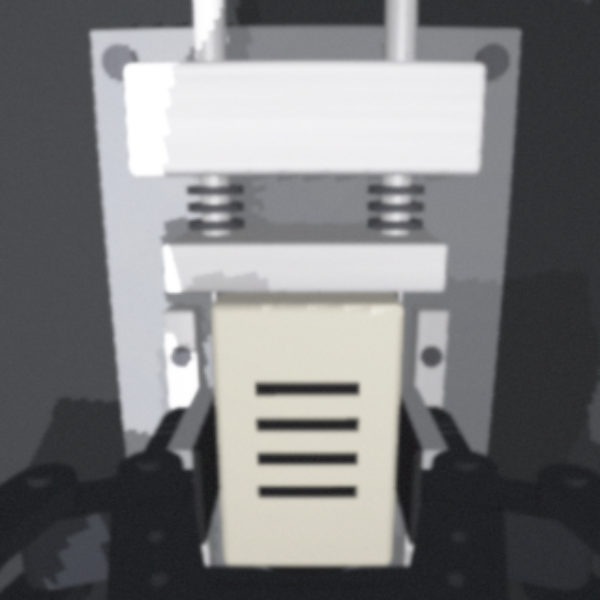

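The view shows the plate pushed evenly against the camera's back (plate edge at row 291, block edge at row 173 in the crop). Travel works out at about 9 mm with about 11.5 N measured at the wrist, including bed friction. It is square and still gripped at 54 N, so I'm handing in.

```bash
python3 -c "
from rig import env
print(env.close_job())"
```

```text
the job is handed in; nothing more can be done
None
```

I handed the job in with the small cream camera on the jig bed, lens towards the open end and its back square on the stop. The stop is pushed in about 9 mm (estimated from images and arm travel), the wrist reads about 11.5 N including bed friction, and the gripper is still holding at 54 N; no verdict was returned.

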